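Sweep the black kit parts into the dock

TASK

Tidy the workbench: with the fingertips, sweep the three loose black construction-kit parts across the table into the blue three-sided dock through its open side, until the middle of each part is past the white line on the dock's floor. Only slide the parts along the table: do not lift them, carry them or tip them over. Leave the bright metal parts, the screwdrivers, the jar and the model buggy where they are.

Things in the scene. Friction and masses are not known exactly. Their poses are not given: they have to be found in the camera images.
- dock: Blue three-sided dock fixed to the table, inside 200 mm wide (its x) by 150 mm deep (its y); walls 25 mm high and 6 mm thick on its -x, +x and +y sides, open all along its -y side. Origin at the centre of the inside floor, at table height; z up. The floor is the table itself, coloured pale blue (no step at the mouth). The mouth lies at y = -75 mm in its frame; the white line across the floor at y = -45 mm, 30 mm inside the mouth. The dock's place and yaw vary.
- black_clevis: Loose black part to sweep: solid foot 42 x 34 x 12 mm with two upright rounded ears at its x ends, 33 mm high in all, about 70 g. Origin at the centre of its underside, z up.
- black_box: Loose black part to sweep: small box-shaped bracket 40 x 36 x 24 mm with four upright sides and open top, about 60 g. Origin at the centre of its underside, z up.
- black_hub: Loose black part to sweep: wheel hub lying flat, flange 42 mm across and 14 mm high, boss 20 mm across up to 24 mm, about 80 g. Origin at the centre of its underside, z up.
- zinc_clevis: Bystander, to be left where it is: same shape as the black eared block (42 x 34 x 33 mm) but bright metal. Origin at the centre of its underside.
- zinc_hub: Bystander, to be left where it is: same shape as the black hub (42 mm across, 24 mm high) but bright metal. Origin at the centre of its underside.
- jar: Bystander, to be left where it is: glass jar with yellow cap, 48 mm across, 65 mm high. Origin at the centre of its underside.
- screwdriver: Bystander, to be left where it is: screwdriver with black and yellow handle, lying along its x axis: handle from x = -100 mm to 0, 28 mm thick; blade 6 mm thick from 0 to +110 mm. Origin on the table under the front of the handle.
- red_screwdriver: Bystander, to be left where it is: screwdriver with red handle, of the same sizes and origin as the other.
- buggy: Bystander, to be left where it is: green model buggy with red wheels, 112 x 78 mm, 51 mm high. Origin on the table under its middle.
Mind the look-alikes: they are no part of the job. What is shaped like the black_hub but green or pink is not meant.

How it is judged:
At the end, for the whole second after the job is handed in: The origin of each of the three black parts lies inside the dock past the white line (y between -45 and +75 mm and x within 100 mm either way in the dock's frame), standing on the table on its underside (below 10 mm, tilt under 0.3 rad) and at rest (under 10 mm/s) (y of black_clevis in the frame of dock between -0.045 and 0.075 m and x of black_clevis in the frame of dock between -0.1 and 0.1 m and height (world z) of each of black_clevis, black_box, black_hub below 0.01 m and angle between each of black_clevis, black_box, black_hub's own z axis and vertical below 0.3 rad and linear speed of each of black_clevis, black_box, black_hub below 0.01 m/s and y of black_box in the frame of dock between -0.045 and 0.075 m and x of black_box in the frame of dock between -0.1 and 0.1 m and y of black_hub in the frame of dock between -0.045 and 0.075 m and x of black_hub in the frame of dock between -0.1 and 0.1 m); the robot touches nothing.
It fails at once if a black part is lifted more than 15 mm off the table (height (world z) of any of black_clevis, black_box, black_hub above 0.015 m).
It fails at once if a black part is tipped by more than 0.6 rad (angle between any of black_clevis, black_box, black_hub's own z axis and vertical above 0.6 rad).
It fails at once if a bright metal part is moved more than 12 mm (distance of any of zinc_clevis, zinc_hub from where it was at the start of the episode above 0.012 m).
It fails at once if a screwdriver, the jar or the model buggy is moved more than 12 mm (distance of any of jar, screwdriver, red_screwdriver, buggy from where it was at the start of the episode above 0.012 m).
It also fails if it takes over 72 s, if anything falls off the work surface, if the arm or the gripper's body presses on something with over 40 N, if the wrist force passes 120 N, or if a joint passes its speed limit or range.

ROBOT

A 6-joint arm with a two-finger parallel gripper is mounted at the origin on the work surface. World frame = base frame: x ahead of the robot, y to its left, z up, the work surface at z = 0. Lengths are in m, angles in rad, forces in N, time in s.
With the tool pointing down it reaches from about 0.325 to 0.9 m from the base axis. Payload 6.1 kg.
Tool frame: the origin (TCP) lies midway between the tips of the shut fingers; the grasp point (between the pads) lies 19 mm behind it; z points along the fingers, y is the line along which they close (so a half turn about z gives the same grasp; the last joint's range is limited). The gripper opens to 85 mm and grips with 20 to 120 N. Pads are 22 mm wide; open, the fingers measure 114 mm over their backs; the gripper's body (76 mm by 85 mm) begins 54 mm behind the grasp point. The pads swing forward as they close: fully open they stand 13 mm farther back than shut.
Start: joints at [-1.286, 0.22, 1.526, -0, 1.395, -0.126], TCP at [0.25, -0.573, 0.231] pointing down, gripper open.
Joint ranges: [-2.98, 2.98], [-0.91, 2.08], [0.09, 2.57], [-1.24, 4.39], [0.2, 2.65], [-2.68, 2.68]. Speed limits (rad/s): [2.57, 2.57, 3.01, 3.14, 3.14, 3.14].

INTERFACE

Orientations are given as [roll, pitch, yaw] about the fixed x, y, z axes, in that order (R = Rz(yaw) Ry(pitch) Rx(roll)).
In Python, from plant import movep, move_l, set_joints, gripper_to, hold, inverse_kinematics, observe, get_image, get_calibration, Unreachable, job_done gives the robot as it stands. Calls block until the motion is done:
- movep(position, orientation): joint-space move of the TCP to a pose.
- move_l(position, feed=0.15, rotation=None, max_force=None): straight line of the TCP; rotation=None keeps the orientation; feed is the mean speed in m/s. With max_force (N) it stops when the force on the tool has changed by that much, and returns True; else False.
- set_joints(angles): joint-space move.
- gripper_to(opening, f_grip=None): finger opening in m; f_grip is the grip in N (None keeps the last); returns when the fingers have stopped.
- hold(seconds).
- inverse_kinematics(position, orientation): joint angles nearest the present ones, or None.
- observe(): the state.
- get_image(name): name is "scene" or "top" or "wrist"; returns (picture, depth): 420x560x3 uint8, red, green, blue; 420x560 float32, m along the optical axis (not along the pixel's ray), 0 where there is no reading.
- get_calibration(name): a dict with "intrinsics" (3x3 intrinsics, pixels), "world_from_camera" (4x4, takes a point from camera to world coordinates). Camera axes: x right, y down, z forward; pixel columns grow to the right and rows downward; lengths in m; the calibration is good to about 2 mm. A picture is of the moment at which its call begins: read the wrist's pose just before it. get_calibration takes no time and is no camera call; for the wrist camera it gives the pose at the moment of the call.
A pose or a line that the arm cannot do raises Unreachable and nothing moves.
- job_done(): hands the job in; it is judged then, once.
The state is a dict: "time_s": time; "q": joint angles; "joint_velocities": joint speeds; "joint_torque": joint torques, N m; "eef_pos": TCP position; "tcp_rot": TCP orientation; "ft_force": force on the tool from outside, world axes, zero at the start; "torque": the same for the moment, N m; "opening": finger opening in m; "grasp_force": force on a finger pad.
Only numpy, scipy, OpenCV 4.12 (cv2) and the standard library are available. Lean on these libraries where they do the work, as an engineer would, in place of code of your own. Each camera call takes 0.05 s, during which the arm holds its last target. There are 200 camera calls.

## Working session

There is one attempt and no reset: what is moved stays moved. The work goes in short steps, each a Python script; the robot and the scene stay as the last script left them, time stands still between calls to the robot, and variables do not carry over. Pictures are saved under pics/ and viewed, at most 10 in all, crops included, and the job is handed in when it is done.

```bash
mkdir -p pics; ls; python3 - <<'E'
from plant import *
import cv2,numpy as np
for n in("top","scene"):
    im,d=get_image(n);c=get_calibration(n)
    np.savez(f"{n}0.npz",im=im,d=d,K=c["intrinsics"],T=c["world_from_camera"])
    cv2.imwrite(f"pics/{n}0.png",cv2.resize(im[...,::-1],(800,600)))
    print(n,c,d.min(),d.max())
E
```

```text
pics
top {'intrinsics': array([[413.6886116 ,   0.        , 275.07784927],
       [  0.        , 413.6886116 , 212.5504822 ],
       [  0.        ,   0.        ,   1.        ]]), 'world_from_camera': array([[ 1.58853924e-03, -9.86239324e-01,  1.65316281e-01,
         3.92483318e-01],
       [-9.99988769e-01, -8.28473088e-04,  4.66650141e-03,
         2.05047970e-02],
       [-4.46532711e-03, -1.65321837e-01, -9.86229563e-01,
         1.19372497e+00],
       [ 0.00000000e+00,  0.00000000e+00,  0.00000000e+00,
         1.00000000e+00]])} 0.0 2.1777964
scene {'intrinsics': array([[483.45817808,   0.        , 278.09317139],
       [  0.        , 483.45817808, 209.51735894],
       [  0.        ,   0.        ,   1.        ]]), 'world_from_camera': array([[-0.11782762,  0.50662778, -0.85407549,  1.51000925],
       [ 0.99285141,  0.04360733, -0.11110568,  0.14667544],
       [-0.01904528, -0.86106138, -0.50814425,  0.60553614],
       [ 0.        ,  0.        ,  0.        ,  1.        ]])} 0.0 3.100954
```

View pics/top0.png

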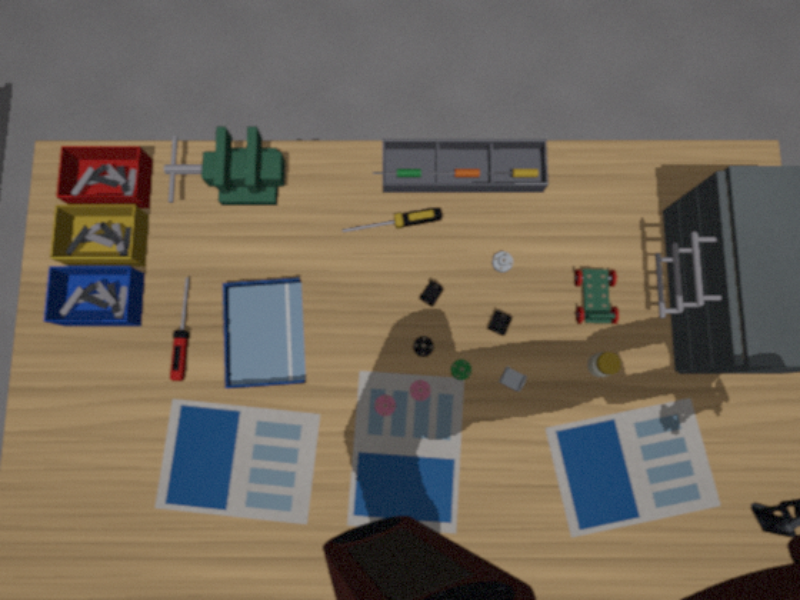

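View pics/scene0.png

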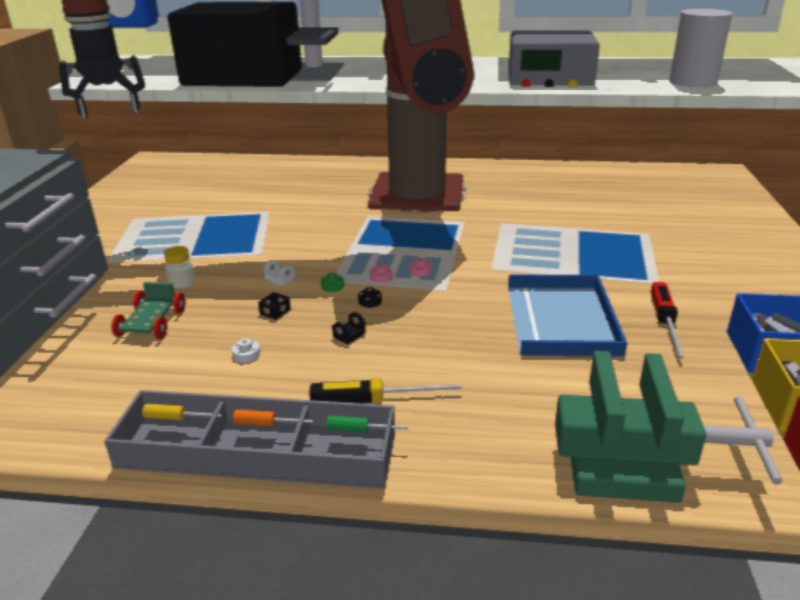

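The top view (800x600) shows the dock at (265,331) with its mouth and white line facing right, towards world -y.

Candidates for the black parts:
- **Black parts, the ones meant:** eared block (431,292), box (500,321) and round hub (423,346).
- **Look-alikes to leave:** green hub (460,369), pink hubs (420,390) and (385,404), zinc hub (502,261), zinc clevis (512,378).

Next I'll measure these and confirm in an enlarged crop.

```bash
cat > loc.py <<'E'
import cv2,numpy as np
def world(px,z,K,T):
    px=np.asarray(px,float).reshape(-1,2)
    r=np.c_[px,np.ones(len(px))]@np.linalg.inv(K).T@T[:3,:3].T
    t=(z-T[2,3])/r[:,2]
    return (T[:3,3]+r*t[:,None])[:,:2]
def blacks(im,K,T,roi=(130,390,260,185)):  # x0,x1,y1,y0 in 560x420
    x0,x1,y1,y0=roi
    m=(im.max(2)<60).astype(np.uint8); k=np.zeros_like(m);k[y0:y1,x0:x1]=1; m*=k
    m=cv2.morphologyEx(m,cv2.MORPH_CLOSE,np.ones((3,3)))
    n,l,s,c=cv2.connectedComponentsWithStats(m)
    return [(s[i,4],c[i].round(1),world(c[i],.012,K,T)[0].round(4)) for i in range(1,n) if s[i,4]>25]
E
python3 - <<'E'
from loc import *
f=np.load("top0.npz");im,K,T=f["im"],f["K"],f["T"]
for b in blacks(im,K,T): print(b)
hsv=cv2.cvtColor(im,cv2.COLOR_RGB2HSV)
m=((hsv[...,0]>95)&(hsv[...,0]<125)&(hsv[...,1]>60)).astype(np.uint8)
k=np.zeros_like(m);k[185:275,145:225]=1;m*=k
n,l,s,c=cv2.connectedComponentsWithStats(m);print([(tuple(s[i]),c[i]) for i in range(1,n) if s[i,4]>30])
ps=np.argwhere(m)[:,::-1]
r=cv2.minAreaRect((world(ps,.012,K,T)*1000).astype(np.float32));print("dock",r)
w=((hsv[...,1]<50)&(hsv[...,2]>150)).astype(np.uint8)*k
n,l,s,c=cv2.connectedComponentsWithStats(w);i=1+s[1:,4].argmax()
ps=np.argwhere(l==i)[:,::-1];print("line",s[i],cv2.minAreaRect((world(ps,0,K,T)*1000).astype(np.float32)),cv2.fitLine((world(ps,0,K,T)*1000).astype(np.float32),2,0,.01,.01).ravel())
for nme,p in dict(green=(460,369),zhub=(502,261),zclev=(512,378),sd=(395,220),pink=(420,390)).items(): print(nme,world(np.array(p)*.7,.012,K,T))
cv2.imwrite("pics/crop.png",cv2.resize(im[170:290,145:385,::-1],(800,400),interpolation=cv2.INTER_CUBIC))
E
```

```text
(np.int32(153), array([301.7, 204.7]), array([ 0.6136, -0.0511]))
(np.int32(173), array([349.4, 225.3]), array([ 0.5535, -0.188 ]))
(np.int32(161), array([295.8, 242.1]), array([ 0.5048, -0.0334]))
[((np.int32(156), np.int32(194), np.int32(57), np.int32(78), np.int32(3578)), array([181.92397988, 232.79821129]))]
dock ((533.6394653320312, 288.8868713378906), (213.22645568847656, 156.4950408935547), 4.1182169914245605)
line [199 199   6  64 243] ((540.5630493164062, 240.0229949951172), (185.1421356201172, 11.04517650604248), 4.187015056610107) [9.9740565e-01 7.1986273e-02 5.3894604e+02 2.3991124e+02]
green [[ 0.45883385 -0.10748089]]
zhub [[ 0.67942206 -0.19734532]]
zclev [[ 0.44119709 -0.2102856 ]]
sd [[0.76670299 0.02215685]]
pink [[ 0.41736274 -0.02766515]]
```

View pics/crop.png

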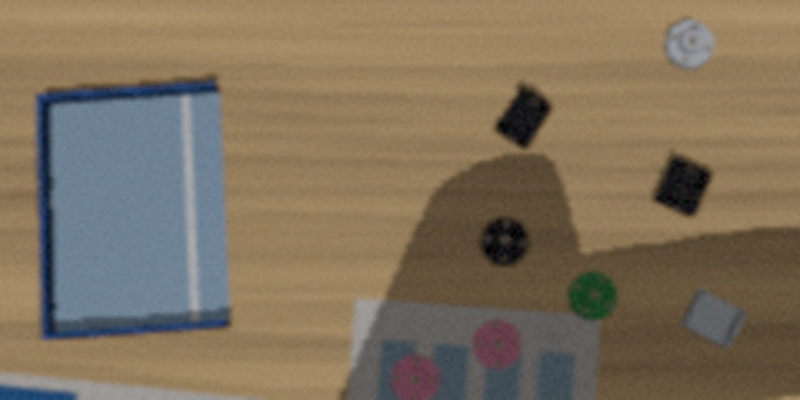

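The crop confirms the three black parts: eared block (523,115), box (683,184) and hub (504,241). The green, pink and metal look-alikes are set apart from them. In the dock frame the parts sit at about x = +55, -14 and -52 mm, so straight pushes along the dock's +y will work. I'll start with the hub.

```bash
cat > push.py <<'E'
from plant import *
from loc import *
O=np.array([.5338,.2859]);A=.072
R=np.array([[np.cos(A),-np.sin(A)],[np.sin(A),np.cos(A)]])
def W(x,y,z): return list(O+R@[x,y])+[z]
def D(p): return (R.T@(np.asarray(p)-O)).round(4)
def rot():
    q=observe()["q"]; c=[]
    for yaw in(np.pi/2+A,-np.pi/2+A):
        s=inverse_kinematics(W(0,-.3,.12),[np.pi,0,yaw])
        if s is not None:c.append((abs(s[5]),yaw))
    return [np.pi,0,min(c)[1]]
def push(x0,y0,x1,y1,zl=.004):
    r=rot()
    movep(W(x0,y0,.12),r)
    hit=move_l(W(x0,y0,zl),feed=.12,max_force=8)
    if hit: print("hit",observe()["eef_pos"]); move_l(W(x0,y0,observe()["eef_pos"][2]+.002))
    z=observe()["eef_pos"][2]
    # line up in x before the mouth, then go straight in
    move_l(W(x1,-.15,z),feed=.1)
    print("F",np.round(observe()["ft_force"],1))
    move_l(W(x1,y1,z),feed=.08)
    move_l(W(x1,y1-.02,z),feed=.1)
    move_l(W(x1,y1-.02,.12),feed=.2)
def look(name):
    im,d=get_image("top");c=get_calibration("top")
    cv2.imwrite(f"pics/{name}.png",cv2.resize(im[170:290,145:385,::-1],(800,400),interpolation=cv2.INTER_CUBIC))
    for b in blacks(im,c["intrinsics"],c["world_from_camera"]): print(b[0],b[2],"dock",D(b[2]))
E
python3 - <<'E'
from push import *
print(observe()["tcp_rot"],rot())
gripper_to(.02)
movep([.33,-.3,.2],rot())
push(-.052,-.356,-.056,-.010)
movep([.33,-.25,.25],rot())
s=observe();print(s["time_s"],s["opening"]);look("a")
E
```

```text
[-3.13985308e+00 -2.00829075e-04  4.10763878e-01] [3.141592653589793, 0, 1.6427963267948966]
F [-0.4 -0.1 -0.4]
11.2417 0.020156602375661224
150 [ 0.6134 -0.051 ] dock [ 0.0552 -0.3418]
176 [ 0.5538 -0.1885] dock [-0.0142 -0.4746]
128 [0.4791 0.2986] dock [-0.0536  0.0166]
```

View pics/a.png

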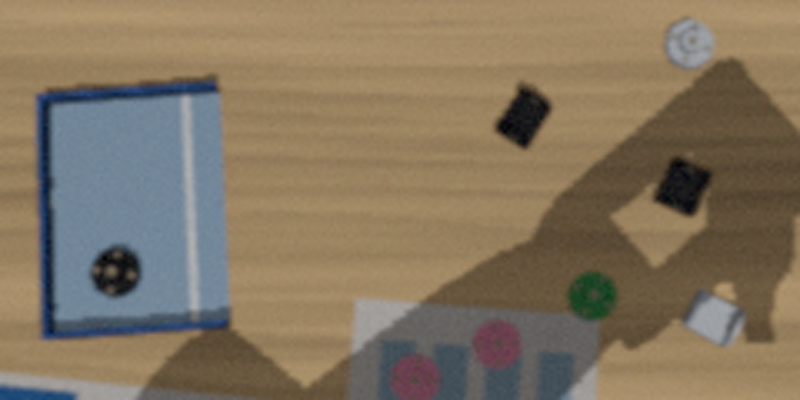

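The hub is in the dock at (115,271), well past the white line at column 190, and nothing else has moved. Next are the clevis and then the box.

```bash
python3 - <<'E'
from push import *
push(.055,-.393,.055,-.010)
movep([.33,-.25,.25],rot());look("b")
push(-.014,-.526,0,-.010)
movep([.33,-.25,.25],rot())
print(observe()["time_s"]);look("c")
E
```

```text
F [-0.2  0.7  0.4]
149 [0.5848 0.3052] dock [0.0523 0.0156]
176 [ 0.5538 -0.1885] dock [-0.0142 -0.4746]
124 [0.4795 0.2985] dock [-0.0533  0.0165]
F [-0.4 -0.8 -0.4]
32.4917
320 [0.5568 0.3042] dock [0.0243 0.0166]
128 [0.4791 0.2986] dock [-0.0536  0.0166]
```

View pics/c.png

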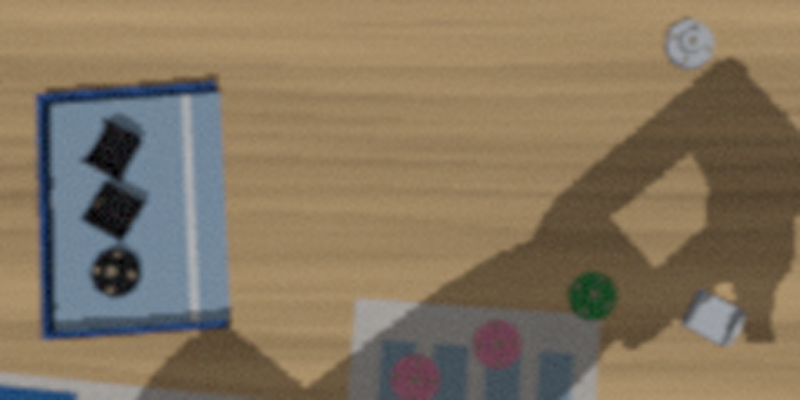

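All three parts, at columns of about 115, stand flat inside the dock well past the white line at column 190. The bystanders haven't moved and the arm is clear, so I'm handing in.

```bash
python3 -c "
from plant import *
print(job_done())"
```

```text
the job is handed in; nothing more can be done
None
```

I swept the black hub, clevis and box into the dock, each about 60 mm past the white line in the last top-camera picture; the look-alikes and metal parts in view hadn't moved, and I handed the job in after about 32 s (no verdict was returned).

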